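# Preload a spindle bearing with its locking collar

### The arm

A 7-joint arm with a two-finger parallel gripper is mounted at the origin on a cart in front of the work surface, level with it; the furniture and walls round the work are solid. World frame = base frame: x ahead of the robot, y to its left, z up, the work surface at z = 0. Lengths are in m, angles in rad, forces in N, time in s.
With the tool pointing down it reaches from about 0.35 to 0.9 m from the base axis. Payload 8.1 kg.
Tool frame: the origin (TCP) lies between the finger pads; the fingertips stand ahead of it and the grasp point (between the pads) is the TCP (arm.nose_length is the z of the fingertips in the tool frame, in m); z points along the fingers, y is the line along which they close (so a half turn about z gives the same grasp; the last joint's range is limited). The gripper opens to 92 mm and grips with 3 to 60 N. Pads are 19 mm wide; open, the fingers measure 130 mm over their backs; the gripper's body (75 mm by 190 mm) begins 47 mm behind the grasp point.
Start: joints at [1.24, 0.434, 0.025, 1.573, -0.012, 1.134, -0.075], TCP at [0.141, -0.609, 0.246] pointing down, gripper open.
Joint ranges: [-2.62, 2.62], [-0.44, 2.09], [-1.27, 1.32], [0.08, 2.57], [-1.32, 4.46], [0.12, 2], [-2.74, 2.74]. Speed limits (rad/s): [2.22, 2.22, 3.01, 3.01, 3.14, 3.14, 3.14].

### API

Orientations are given as a rotation vector (axis times angle).
In Python, from cell import sensors, optics, arm gives the robot as it stands.
- The arm moves only by the tool arm_command, never from a script. Its argument "deltas" is one flat list of numbers, 7 for each row, row after row: the turn, a rotation vector about the world's x, y, z as a fraction of full scale, then the shift along the world's x, y, z as a fraction of full scale, then the finger opening in mm, from 0 to 91.8. In form: [wx, wy, wz, dx, dy, dz, fingers, wx, wy, wz, dx, dy, dz, fingers, ...]. A call has 1 to 20 rows; each row is the pose to reach, as a shift and turn from the pose commanded when the call began; what a row does not reach only later rows make up. Full scale, the value 1, is 1 m for a shift and 90 degrees for a turn. A row lasts 1/10 s, in which the tool goes at most 50 mm and 8.59 degrees, less where a joint would pass 70% of its speed; a pose out of reach is approached as far as the arm can. A call with a number of a shift or a turn outside -1 to 1 is refused whole. A call with a gripper value outside its range is refused whole. The fingers move at their own pace and stop on an object; "force" is the grip in N (left out, the last holds). Time passes only in rows, so rows that repeat a pose let the fingers close. It gives the time, the measured TCP pose, the force, the opening and the grip force at its end, in the units of the state.
- sensors.observe(): the state, without advancing time (a new reading comes with each control period).
- optics.get_image(name): name is "scene" or "top" or "wrist"; returns the picture (400x640x3 uint8, blue, green, red); there is no depth.
- optics.calibration(name): a dict with "camera_matrix" (3x3 intrinsics, pixels), "D" ([k1, k2, p1, p2, k3] as OpenCV has them; the pictures are not rectified), "rvec" (rotation vector, rad) and "tvec" (3), from world to camera coordinates, as OpenCV has them. Camera axes: x right, y down, z forward; pixel columns grow to the right and rows downward; lengths in m; the calibration is good to about 2 mm. A picture is of the moment at which its call begins: read the wrist's pose just before it. calibration takes no time and is no camera call; for the wrist camera it gives the pose at the moment of the call.
- arm.sign_off(): hands the job in; it is judged then, once.
The state is a dict: "clock": time; "joints": joint angles; "dq": joint speeds; "joint_efforts": joint torques, N m; "position": TCP position; "ee_rot": TCP orientation; "force": force on the tool from outside, world axes, zero at the start; "ft_torque": the same for the moment, N m; "width": opening from 0.0 (shut) to 1.0 (fully open); "gripper_force": force on a finger pad.
Only numpy, scipy, OpenCV 4.12 (cv2) and the standard library are available. Lean on these libraries where they do the work, as an engineer would, in place of code of your own. Each camera call takes 0.05 s, during which the arm holds its last target. There are 200 camera calls.

### The job

With the fingers closed across the flat of the D-shaped spindle, turn the spindle until the flat faces the notch in the bearing housing's rim. Then lower the locking collar over the spindle with its cap screw on the flat and pointing out through the notch, press it down until the spring under it is closed, and finish still gripping the collar and pressing it down there, so that the screw can be tightened. Leave the other things on the bench where they are.

Things in the scene. Friction and masses are not known exactly. Their poses are not given: they have to be found in the camera images.
- spindle_housing: Dark cast bearing housing bolted to the bench: foot 110 x 110 x 12 mm, round body, flat top at 52 mm height. On it a round rim, inside radius 24, outside 30 mm, top edge 70 mm above the bench, with one notch 21 mm wide, open at the top, for the hex key. Origin on the spindle's axis at bench level; z up; x points out through the notch (towards the robot within 0.6 rad).
- shaft_flat: Flat of the upright steel spindle in the housing's middle. Spindle 16 mm in diameter, D-shaped: one flat, 12 mm wide, 5 mm from the axis, along its length: 13 mm across the flat, 16 elsewhere. Top end 112 mm above the bench, last 4 mm bevelled. Origin on the spindle's axis 94 mm above the bench; z up; x is the flat's outward direction and turns with it.
- spindle (a joint): Turn of the spindle, rad, anticlockwise seen from above: 0 when the flat faces the middle of the notch. It starts between 0.7 and 2.4, so it has to be turned clockwise. Drag 0.04 N m; it stays where it is left; travel -3.1 to 3.1.
- wave_spring (a joint): Way that the thrust washer (37 mm across, on a wave spring inside the rim round the spindle's foot) is pressed down, m: 0 when free (washer's top 62 mm above the bench), 0.005 when the spring is closed and the washer stops (57 mm). 3 N to start, 10.5 N to close; it springs back.
- collar_mid (a point): Centre (19 mm above the underside, on the axis) of the loose steel locking collar standing on the bench: 36 mm outside diameter, 38 mm high, 0.22 kg, plain bore 17.5 mm, bevelled below. z up; x points out along its cap screw near the foot. When it is down, only what is 13 mm and more above its underside stands out of the rim: grip its upper half, beside the screw.
- collar_screw (a point): Outer face of the collar's cap screw, 26 mm from the collar's axis, 9 mm above its underside. Head 10 mm across, standing 8 mm out; the 6 mm tip stands into the bore to 5.75 mm from the axis. So the collar slides freely on the spindle only with the screw on the flat (within 12 degrees; beyond that it binds) and goes fully down only with the head in the notch.
- hex_key: Bystander: black L-shaped hex key, 90 x 30 mm, 6 mm thick, lying on the bench; origin at the middle of its long arm, on the bench.
- pliers: Bystander: pliers with red grips, 63 x 182 x 13 mm, lying on the bench; origin at the centre of the underside.
- tape_measure: Bystander: yellow tape measure, 34 x 72 x 62 mm, standing on the bench; origin at the centre of the underside.
- screwdriver: Bystander: black-handled screwdriver, 213 mm long, 29 mm thick, lying on the bench; origin at the centre of the underside.

How it is judged:
On the way, in this order (a step that is already met when the one before it is completed fails the run):
1. the fingers press on the flat of the spindle while the flat faces the notch (within 0.2 rad) (value of joint spindle between -0.2 and 0.2 rad and contact force between the fingers and shaft_flat above 2 N), for 0.2 s.
2. the collar is lifted in the fingers to above the spindle's end (height (world z) of collar_mid above 0.12 m and contact force between the fingers and collar above 2 N), for 0.1 s.
At the end, for the whole second after the job is handed in: Collar on the spindle (axes within 3 mm, upright within 0.1 rad), screw, flat and notch in line within 0.3 rad, spring pressed in more than 3.5 of its 5 mm (collar centre below 78.5 mm), collar at rest and still gripped with more than 3 N (value of joint spindle between -0.3 and 0.3 rad and horizontal distance between collar_mid and shaft_flat below 0.003 m and angle between collar_mid's own z axis and vertical below 0.1 rad and angle between the x axis of collar_mid and the x axis of shaft_flat, either way round below 0.3 rad and x of collar_screw in the frame of shaft_flat above 0.015 m and angle between the x axis of collar_mid and the x axis of spindle_housing, either way round below 0.3 rad and height (world z) of collar_mid below 0.0785 m and value of joint wave_spring above 0.0035 m and contact force between the fingers and collar above 3 N and linear speed of collar below 0.01 m/s); the arm keeps its last pose, push and grip.
It fails at once if the hex key is pushed more than 30 mm from its place (distance of hex_key from where it was at the start of the episode above 0.03 m).
It fails at once if the pliers is pushed more than 30 mm from its place (distance of pliers from where it was at the start of the episode above 0.03 m).
It fails at once if the tape measure is pushed more than 30 mm from its place (distance of tape_measure from where it was at the start of the episode above 0.03 m).
It fails at once if the screwdriver is pushed more than 30 mm from its place (distance of screwdriver from where it was at the start of the episode above 0.03 m).
It also fails if it takes over 67 s, if anything falls off the work surface, if the arm or the gripper's body presses on something with over 40 N, if the wrist force passes 120 N, or if a joint passes its speed limit or range.

## Working session

There is one attempt and no reset: what is moved stays moved. The work goes in short steps, Python scripts to look and compute and a tool call to move; the robot and the scene stay as the last step left them, time stands still between calls to the robot, and variables do not carry over. Pictures are saved under pics/ and viewed, at most 12 in all, crops included, and the job is handed in when it is done.

Besides the shell and the picture viewer there is one more tool, called after ">>>" as name(argument=value, ...) on one line, values as JSON. arm_command: Moves the arm, as the interface text tells. Its arguments: {"type":"object","properties":{"deltas":{"type":"array","items":{"type":"number"}},"force":{"type":"number"}},"required":["deltas"]}

```bash
ls; mkdir -p pics
cat > h.py <<'E'
import numpy as np, cv2
from cell import sensors, optics, arm
def cal(n):
    c=optics.calibration(n); return np.array(c["camera_matrix"]),np.array(c["D"]),cv2.Rodrigues(np.array(c["rvec"],float))[0],np.array(c["tvec"],float).ravel()
def px(n,P,c=None):
    K,D,R,t=c or cal(n)
    return cv2.projectPoints(np.array(P,float).reshape(-1,1,3),cv2.Rodrigues(R)[0],t,K,D)[0].reshape(-1,2)
def ray(n,uv,z,c=None):
    K,D,R,t=c or cal(n)
    p=cv2.undistortPoints(np.array(uv,float).reshape(-1,1,2),K,D).reshape(-1,2)
    d=np.c_[p,np.ones(len(p))]@R; o=-R.T@t
    return o+d*((np.reshape(z,-1)-o[2])/d[:,2])[:,None]
E
python3 - <<'E'
from h import *
s=sensors.observe();print(s,arm.nose_length)
for n in("scene","top"):
    cv2.imwrite(f"pics/{n}0.png",optics.get_image(n)); K,D,R,t=cal(n);print(n,-R.T@t,K[0,0])
E
```

```text
pics
{'clock': 0.0, 'joints': array([ 1.24041991,  0.43526811,  0.02495869,  1.57409585, -0.01161577,
        1.13399633, -0.07508198]), 'dq': array([-0.00072184, -0.00091011,  0.00031789, -0.00121438, -0.00038731,
        0.00017132,  0.00112126]), 'joint_efforts': array([ 3.02620974e-04, -6.67857242e+01,  9.84650105e-01, -3.14455891e+01,
       -6.07008906e-02,  4.32223734e-02,  1.28310089e-04]), 'position': array([ 0.14098269, -0.60839493,  0.24491722]), 'ee_rot': array([-3.11966640e+00, -3.56765447e-01,  4.87552803e-04]), 'force': array([ 0.17726855, -0.35937425, -0.84208186]), 'ft_torque': array([-0.03083418, -0.0255337 ,  0.00667845]), 'gripper_force': 0.0, 'width': 1.0021635259483705} 0.019
scene [ 0.54487637 -1.0879031   0.60579518] 508.9140531336025
top [ 0.41625231 -0.18815851  1.17625474] 477.2154690267787
```

View pics/top0.png

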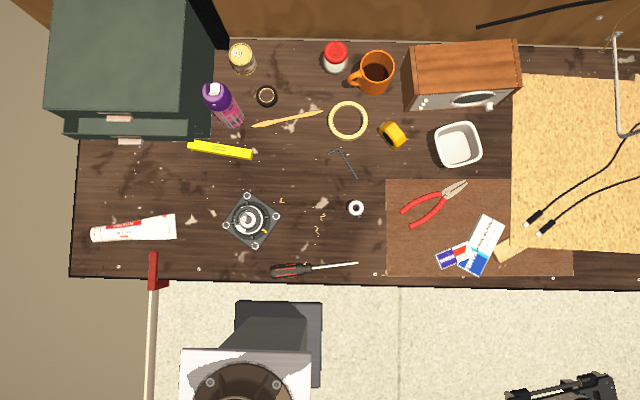

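View pics/scene0.png

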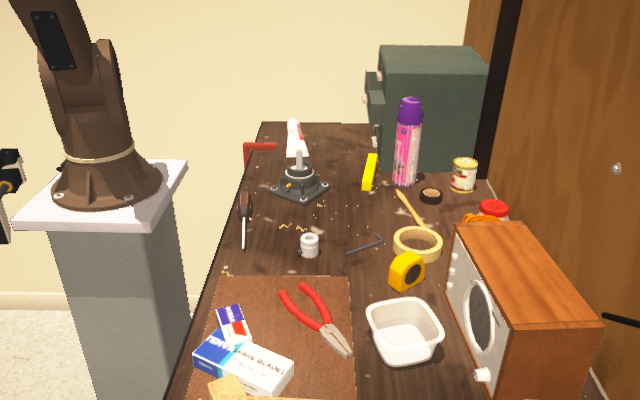

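The top view shows the housing near (250,220) and the collar near (356,208). The key is at (345,165), the pliers at (430,205), the screwdriver at (315,268) and the tape at (393,135). I'll zoom in on the housing and collar.

Run:
```python
from h import *
t=cv2.imread("pics/top0.png");s=cv2.imread("pics/scene0.png")
f=lambda i,x,y,w,k:cv2.resize(i[y:y+w,x:x+w],(k,k),interpolation=cv2.INTER_CUBIC)
a=np.vstack([np.hstack([f(t,220,190,60,300),f(t,341,193,30,300)]),np.hstack([f(s,268,142,64,300),f(s,290,226,38,300)])])
cv2.imwrite("pics/z0.png",a)
print(ray("top",[[250,220],[356,208]],[.0,.038]))
print(ray("scene",[[309,245]],[.019]),ray("scene",[[299,150]],[.112]),ray("top",[[248,219]],[.112]))
```

```text
[[ 0.46578539  0.00157406  0.        ]
 [ 0.4992671  -0.25707382  0.038     ]]
[[ 0.5018138 -0.2612267  0.019    ]] [[ 0.46706008 -0.01563073  0.112     ]] [[ 0.46318596 -0.01191743  0.112     ]]
```

View pics/z0.png

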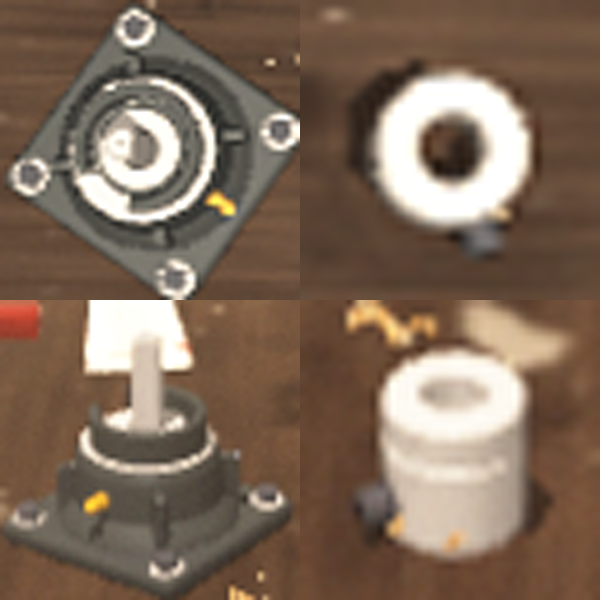

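Run:
```python
from h import *
from scipy.spatial.transform import Rotation as Ro
s=sensors.observe();K,D,R,t=cal("wrist");T=Ro.from_rotvec(s["ee_rot"]).as_matrix();c=-R.T@t
print("cam in tool",T.T@(c-s["position"]),"\ncam axes in tool\n",T.T@R.T,K[0,0],"\ntool\n",T)
```

```text
cam in tool [ 0.06375649  0.00112133 -0.13969556] 
cam axes in tool
 [[ 5.03293780e-04 -9.69974394e-01 -2.43206543e-01]
 [ 9.99999833e-01  4.19182450e-04  3.97593965e-04]
 [-2.83708051e-04 -2.43206702e-01  9.69974443e-01]] 284.35139284341955 
tool
 [[ 9.74191877e-01  2.25721041e-01 -4.45223258e-04]
 [ 2.25721448e-01 -9.74190892e-01  1.39053444e-03]
 [-1.19859562e-04 -1.45514379e-03 -9.99998934e-01]]
```

>>> arm_command(deltas=[0,0,-0.145,0.323,0.597,0.01,91,0,0,-0.145,0.323,0.597,0.01,91,0,0,-0.145,0.323,0.597,0.01,91,0,0,-0.145,0.323,0.597,0.01,91,0,0,-0.145,0.323,0.597,0.01,91,0,0,-0.145,0.323,0.597,0.01,91,0,0,-0.145,0.323,0.597,0.01,91,0,0,-0.145,0.323,0.597,0.01,91,0,0,-0.145,0.323,0.597,0.01,91,0,0,-0.145,0.323,0.597,0.01,91,0,0,-0.145,0.323,0.597,0.01,91,0,0,-0.145,0.323,0.597,0.01,91,0,0,-0.145,0.323,0.597,0.01,91,0,0,-0.145,0.323,0.597,0.01,91,0,0,-0.145,0.323,0.597,0.01,91,0,0,-0.145,0.323,0.597,0.01,91])

```text
clock: 1.7
position: [0.4638, -0.0118, 0.2553]
ee_rot: [3.141, 0.002, -0.002]
force: [0.0, -1.4, -0.2]
width: 0.992
gripper_force: 0.0
```

Run:
```python
from h import *
s=sensors.observe();print(s["clock"],s["joints"].round(3),s["position"],s["ee_rot"],s["dq"].round(3))
im=optics.get_image("wrist");cv2.imwrite("pics/w0r.png",im)
K,D,R,t=cal("wrist");np.savez("w0.npz",K=K,D=D,R=R,t=t)
u=px("wrist",[[.464,-.012,.112],[.464,-.012,.07]]);print(u)
x,y=u[0].astype(int);print(x,y)
x0=max(0,min(640-300,x-150));y0=max(0,min(400-225,y-112));print(x0,y0)
cv2.imwrite("pics/w0.png",cv2.resize(im[y0:y0+225,x0:x0+300],(800,600),interpolation=cv2.INTER_CUBIC))
```

```text
1.7 [ 0.258  0.197 -0.405  1.907  0.089  1.056 -1.753] [ 0.46381297 -0.01176671  0.25531487] [ 3.14140057e+00  2.07226928e-03 -1.79772501e-03] [ 0.031 -0.013  0.025  0.015  0.002  0.003  0.006]
[[315.91748868 190.38012223]
 [316.17045406 182.4410928 ]]
315 190
165 78
```

View pics/w0.png

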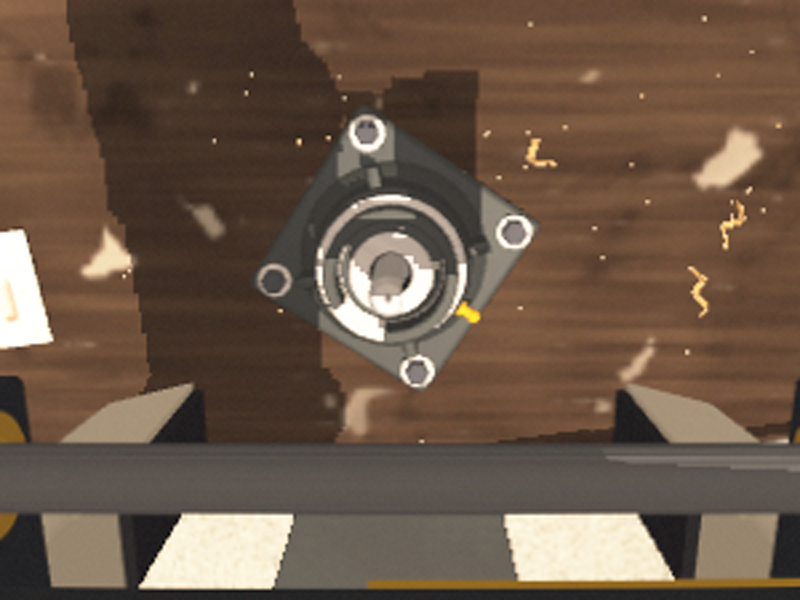

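Run:
```python
from h import *
z=np.load("w0.npz");c=(z["K"],z["D"],z["R"],z["t"])
f=lambda p:np.array(p,float)*.375+[165,78]
b=ray("w",f([[367,132],[514,231],[274,280],[417,371]]),.016,c);print(b,b.mean(0))
print("top end",ray("w",f([[390,265]]),.112,c))
im=cv2.imread("pics/w0r.png");im=im[155:220,270:350]
cv2.imwrite("pics/w0z.png",cv2.resize(im,(800,650),interpolation=cv2.INTER_LANCZOS4)[:600])
```

```text
[[ 0.52589986  0.00577988  0.016     ]
 [ 0.47764513 -0.06726209  0.016     ]
 [ 0.45266669  0.05409869  0.016     ]
 [ 0.40404267 -0.01884122  0.016     ]] [ 0.46506359 -0.00655619  0.016     ]
top end [[ 0.47743743 -0.00732095  0.112     ]]
```

View pics/w0z.png

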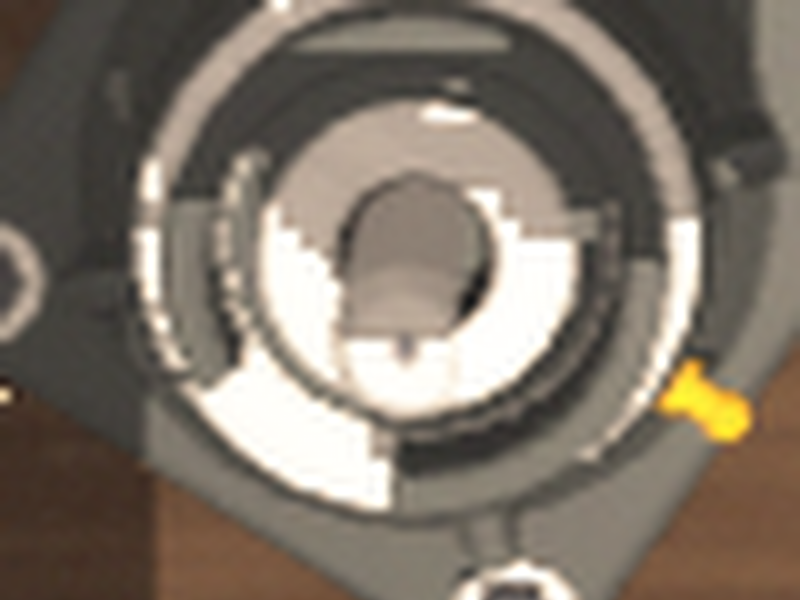

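The notch lies lower-left in this view, at a world heading of about 145°. The flat is unclear because it's in shadow, so I'll swing the camera round to the robot side and look again.

>>> arm_command(deltas=[0,0,1,0,0.004,-0.02,91,0,0,1,0,0.004,-0.02,91,0,0,1,0,0.004,-0.02,91,0,0,1,0,0.004,-0.02,91,0,0,1,0,0.004,-0.02,91,0,0,1,0,0.004,-0.02,91,0,0,1,0,0.004,-0.02,91,0,0,1,0,0.004,-0.02,91,0,0,1,0,0.004,-0.02,91,0,0,1,0,0.004,-0.02,91,0,0,1,0,0.004,-0.02,91])

```text
clock: 2.85
position: [0.4634, -0.01, 0.2356]
ee_rot: [2.218, 2.224, -0.002]
force: [0.1, 0.8, -0.0]
width: 0.992
gripper_force: 0.0
```

>>> arm_command(deltas=[0,0,1,0,0,0,91,0,0,1,0,0,0,91,0,0,1,0,0,0,91,0,0,1,0,0,0,91,0,0,1,0,0,0,91,0,0,1,0,0,0,91,0,0,1,0,0,0,91,0,0,1,0,0,0,91,0,0,1,0,0,0,91,0,0,1,0,0,0,91,0,0,1,0,0,0,91])

```text
clock: 3.95
position: [0.4634, -0.01, 0.2354]
ee_rot: [0.004, -3.141, 0.002]
force: [0.1, -0.2, 0.9]
width: 0.988
gripper_force: 0.0
```

```bash
cat > look.py <<'E'
import sys
from h import *
tag=sys.argv[1]; P=[float(v) for v in sys.argv[2:5]]; w=int(sys.argv[5])
s=sensors.observe();print(s["clock"],s["joints"].round(3),s["position"],s["ee_rot"],s["force"].round(1),s["width"])
K,D,R,t=cal("wrist");im=optics.get_image("wrist");cv2.imwrite(f"pics/{tag}r.png",im)
np.savez(tag+".npz",K=K,D=D,R=R,t=t)
x,y=px("wrist",P,(K,D,R,t))[0].astype(int);h=w*3//4
x0=max(0,min(640-w,x-w//2));y0=max(0,min(400-h,y-h//2));print("crop",x0,y0,"scale",800/w,"pred",x,y)
cv2.imwrite(f"pics/{tag}.png",cv2.resize(im[y0:y0+h,x0:x0+w],(800,600),interpolation=cv2.INTER_CUBIC))
E
python3 look.py w1 .465 -.0065 .09 120
```

```text
3.95 [ 0.702  0.339 -0.992  1.907  0.324  1.068  1.15 ] [ 0.46341666 -0.00999596  0.23539467] [ 4.31485032e-03 -3.14065002e+00  2.02966047e-03] [ 0.1 -0.2  0.9] 0.988320901888012
crop 263 148 scale 6.666666666666667 pred 323 193
```

View pics/w1.png

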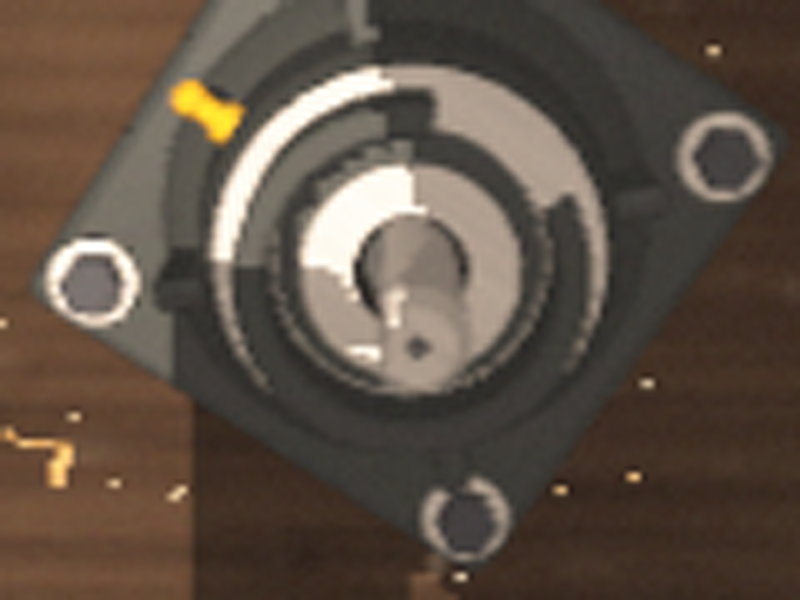

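Now it's clear: the spindle's centre mark is at crop (418,345), with its flat on the left edge at x≈385. The rim's notch runs from about (435,110) to (565,200).

Run:
```python
from h import *
z=np.load("w1.npz");c=(z["K"],z["D"],z["R"],z["t"])
f=lambda p:np.array(p,float)/6.66667+[263,148]
ax=ray("w",f([[418,345]]),.112,c)[0];print("axis top",ax)
b=ray("w",f([[725,155],[92,283],[465,520]]),.016,c);print("bolts mid",(b[1]+(b[0]))/2,b)
p=ray("w",f([[435,95],[435,132],[578,196],[550,208]]),.07,c)
fl=ray("w",f([[386,300],[386,385]]),.110,c);print("flat",fl-ax)
for C in (ax,):
    d=p-C;print(np.hypot(d[:,0],d[:,1]),np.degrees(np.arctan2(d[:,1],d[:,0]))%360)
print("w",np.linalg.norm(p[0]-p[2]),np.linalg.norm(p[1]-p[3]))
im=cv2.imread("pics/w1r.png")
g=cv2.resize(im[148+40:148+62,263+45:263+75],(720,528),interpolation=cv2.INTER_CUBIC)
g2=np.clip(g.astype(float)*1.3,0,255);cv2.imwrite("pics/w1z.png",g2)
# origin of zoom crop coordinate: ((u-308)*24,(v-188)*24)
# notch-line boundaries predicted
print((px("w",[ax,[ax[0],ax[1],.062]],c)-[308,188])*24)
```

```text
axis top [ 0.46546136 -0.00434138  0.112     ]
bolts mid [ 0.46541262 -0.00432895  0.016     ] [[ 0.45266766  0.05654887  0.016     ]
 [ 0.47815759 -0.06520677  0.016     ]
 [ 0.52658359  0.00801305  0.016     ]]
flat [[-0.00614239 -0.00460686 -0.002     ]
 [ 0.0065386  -0.00453681 -0.002     ]]
[0.03088837 0.02495615 0.03054267 0.02561562] [173.55135075 171.84821686 117.91502411 118.6847479 ]
w 0.028669472327561486 0.022637236549565624
[[424.7992476  281.999379  ]
 [398.8174795   14.31302564]][ WARN:0@0.173] global loadsave.cpp:1063 imwrite_ Unsupported depth image for selected encoder is fallbacked to CV_8U.
```

View pics/w1z.png

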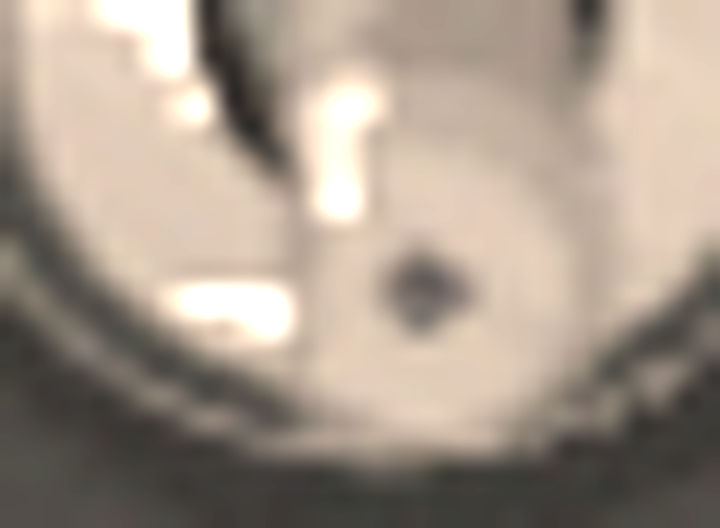

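>>> arm_command(deltas=[0,0,0,0.002,0.006,-0.04,91,0,0,0,0.002,0.006,-0.08,91,0,0,0,0.002,0.006,-0.11,91,0,0,0,0.002,0.006,-0.138,91,0,0,0,0.002,0.006,-0.138,60,0,0,0,0.002,0.006,-0.138,60])

```text
clock: 4.6
position: [0.4658, -0.0026, 0.0981]
ee_rot: [-0.003, -3.141, 0.001]
force: [0.7, -0.5, 0.5]
width: 0.865
gripper_force: 0.0
```

Run:
```python
from h import *
s=sensors.observe();print(s["clock"],s["position"],s["ee_rot"],s["force"],s["width"],s["dq"].round(3))
```

```text
4.6 [ 0.46583316 -0.0025823   0.09809536] [-2.70495184e-03 -3.14060627e+00  6.98423269e-04] [ 0.69165574 -0.45557098  0.52285335] 0.8649045490974103 [ 0.008 -0.025 -0.025 -0.024 -0.004  0.001  0.004]
```

>>> arm_command(deltas=[0,0,0,-0.0005,-0.001,-0.001,30,0,0,0,-0.0005,-0.001,-0.001,0,0,0,0,-0.0005,-0.001,-0.001,0,0,0,0,-0.0005,-0.001,-0.001,0,0,0,0,-0.0005,-0.001,-0.001,0,0,0,0,-0.0005,-0.001,-0.001,0,0,0,0,-0.0005,-0.001,-0.001,0,0,0,0,-0.0005,-0.001,-0.001,0,0,0,0,-0.0005,-0.001,-0.001,0], force=25)

```text
clock: 5.5
position: [0.4656, -0.0022, 0.0967]
ee_rot: [-0.001, 3.141, 0.002]
force: [0.8, 3.1, -1.0]
width: 0.137
gripper_force: 25.0
```

Run:
```python
from h import *
s=sensors.observe();print(s["clock"],s["position"],s["ee_rot"],s["force"],s["ft_torque"],s["width"]*91.8,s["gripper_force"])
```

```text
5.5 [ 0.46562861 -0.00218289  0.09673109] [-8.27154104e-04  3.14147126e+00  1.55966515e-03] [ 0.77791948  3.13029171 -1.0217621 ] [ 0.77013579 -0.10513651  0.0029893 ] 12.55258450039639 25.000369809968106
```

>>> arm_command(deltas=[0,0,-0.09,0.0,0.001,0,0,0,0,-0.18,0.0,0.001,0,0,0,0,-0.27,0.0,0.001,0,0,0,0,-0.36,0.001,0.001,0,0,0,0,-0.45,0.001,0.001,0,0,0,0,-0.54,0.001,0,0,0,0,0,-0.63,0.001,0,0,0,0,0,-0.72,0.001,0,0,0,0,0,-0.81,0.0015,0,0,0,0,0,-0.9,0.0015,0,0,0,0,0,-0.95,0.0015,-0.0005,0,0,0,0,-1,0.0015,-0.0005,0,0,0,0,-1,0.0015,-0.0005,0,0])

```text
clock: 6.8
position: [0.4676, -0.0029, 0.0967]
ee_rot: [2.222, 2.22, 0.001]
force: [3.1, 1.8, -4.1]
width: 0.137
gripper_force: 25.0
```

>>> arm_command(deltas=[0,0,-0.09,0,0,0,0,0,0,-0.18,0,-0.0005,0,0,0,0,-0.27,0,-0.0005,0,0,0,0,-0.34,0,-0.001,0,0,0,0,-0.385,0,-0.001,0,0,0,0,-0.385,0,-0.001,0,0,0,0,-0.385,0,-0.001,0,0,0,0,-0.385,0,-0.001,0,0,0,0,-0.385,0,-0.001,0,0])

```text
clock: 7.7
position: [0.4676, -0.0038, 0.0968]
ee_rot: [-2.779, -1.464, -0.002]
force: [3.9, 3.4, -5.3]
width: 0.138
gripper_force: 25.0
```

Run:
```python
from h import *
from scipy.spatial.transform import Rotation as Ro
s=sensors.observe();T=Ro.from_rotvec(s["ee_rot"]).as_matrix()
print(s["clock"],s["position"],np.degrees(np.arctan2(T[1,0],T[0,0])),s["force"],s["width"]*91.8,s["gripper_force"],s["joints"])
```

```text
7.7 [ 0.46764185 -0.00380294  0.09675065] 55.57508319192246 [ 3.93555265  3.43880223 -5.338279  ] 12.684417796578858 24.999379277578555 [ 0.12037844  0.39925559 -0.28710264  2.09725809  0.17796197  0.66648532
 -0.88638641]
```

>>> arm_command(deltas=[0,0,0,0,0,0,40,0,0,0,0,0,0,50,0,0,0,0,0,0,60,0,0,0,0,0,0.05,80,0,0,0,0,0,0.1,91,0,0,0,0,0,0.14,91,0,0,0.2,-0.01,0,0.14,91,0,0,1,-0.01,0,0.14,91,0,0,1,-0.01,0,0.14,91,0,0,1,-0.01,0,0.14,91,0,0,1,-0.01,0,0.14,91,0,0,1,-0.01,0,0.14,91,0,0,1,-0.01,0,0.14,91,0,0,1,-0.01,0,0.14,91,0,0,1,-0.01,0,0.14,91,0,0,1,-0.01,0,0.14,91,0,0,1,-0.01,0,0.14,91,0,0,1,-0.01,0,0.14,91,0,0,1,-0.01,0,0.14,91])

```text
clock: 9.6
position: [0.4569, -0.0046, 0.2367]
ee_rot: [-0.939, -2.998, 0.0]
force: [-1.1, 0.5, -0.8]
width: 0.992
gripper_force: 0.0
```

```bash
python3 look.py w2 .466 -.0035 .09 80
```

```text
9.6 [ 0.373  0.224 -0.563  1.94   0.14   1.015  0.71 ] [ 0.45691683 -0.00461727  0.23670277] [-9.39025341e-01 -2.99774559e+00  4.32543941e-04] [-1.1  0.5 -0.8] 0.9916370982697102
crop 285 167 scale 10.0 pred 325 197
```

View pics/w2.png

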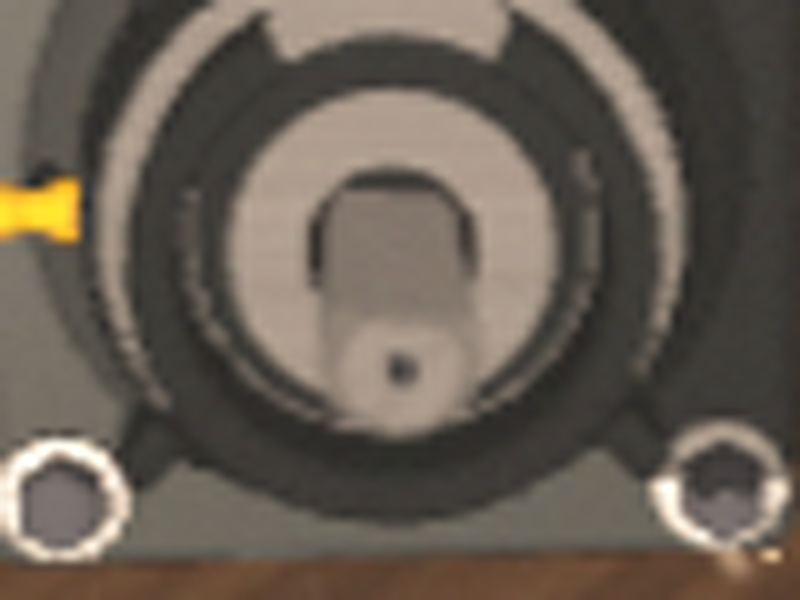

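The flat now faces straight up in the picture, in line with the notch, which is centred at x≈390. The spindle's centre mark is at crop (402,370). Next I'll measure from this and move to the collar.

>>> arm_command(deltas=[0,0,0.59,0.043,-0.254,-0.03,91,0,0,0.59,0.043,-0.254,-0.03,91,0,0,0.59,0.043,-0.254,-0.03,91,0,0,0.59,0.043,-0.254,-0.03,91,0,0,0.59,0.043,-0.254,-0.03,91,0,0,0.59,0.043,-0.254,-0.03,91,0,0,0.59,0.043,-0.254,-0.03,91,0,0,0.59,0.043,-0.254,-0.03,91,0,0,0.59,0.043,-0.254,-0.03,91,0,0,0.59,0.043,-0.254,-0.03,91])

```text
clock: 10.65
position: [0.5003, -0.2576, 0.207]
ee_rot: [-0.503, 3.101, -0.0]
force: [-0.3, -0.2, -0.6]
width: 0.994
gripper_force: 0.0
```

```bash
python3 - <<'E'
from h import *
z=np.load("w2.npz");c=(z["K"],z["D"],z["R"],z["t"])
f=lambda p:np.array(p,float)/10+[285,167]
ax=ray("w",f([[402,370]]),.112,c)[0];print("axis",ax)
p=ray("w",f([[285,62],[502,57]]),.07,c);print(np.linalg.norm(p[0]-p[1]))
d=p.mean(0)-ax;w=p[1]-p[0];print(np.degrees(np.arctan2(d[1],d[0])),np.degrees(np.arctan2(w[1],w[0])),np.hypot(d[0],d[1]))
fl=ray("w",f([[332,190],[468,190]]),.064,c);w=fl[1]-fl[0];print("flat foot",np.linalg.norm(w),np.degrees(np.arctan2(w[1],w[0])))
E
python3 look.py w3 .5 -.259 .03 120
```

```text
axis [ 0.46612944 -0.00485016  0.112     ]
0.023607726747834845
145.36787202968074 56.57679696745039 0.023421828576578534
flat foot 0.015253336764847789 55.24084446330876
10.65 [ 0.816  0.441 -0.601  1.741  0.283  1.047  2.009] [ 0.50027963 -0.2575738   0.20698519] [-5.02529653e-01  3.10097590e+00 -2.70849325e-04] [-0.3 -0.2 -0.6] 0.9938076709780459
crop 257 140 scale 6.666666666666667 pred 317 185
```

View pics/w3.png

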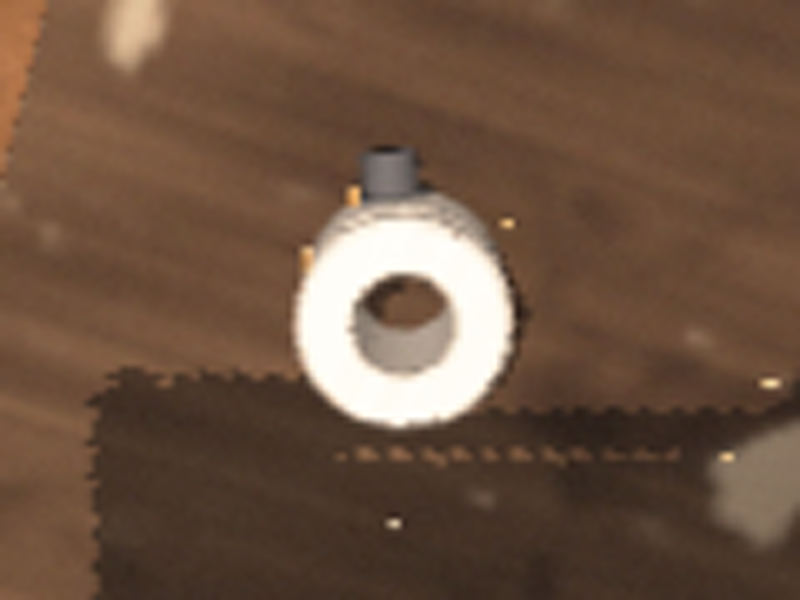

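Run:
```python
from h import *
from scipy.spatial.transform import Rotation as Ro
z=np.load("w3.npz");c=(z["K"],z["D"],z["R"],z["t"])
f=lambda p:np.array(p,float)/6.66667+[257,140]
q=ray("w",f([[406,323],[296,323],[516,323],[406,428]]),.038,c);C=q[:1].mean(0);print(C,np.linalg.norm(q[1]-q[2]))
s=ray("w",f([[389,152],[391,193]]),.012,c);d=s-C;print(np.hypot(d[:,0],d[:,1]),np.degrees(np.arctan2(d[:,1],d[:,0]))%360)
st=sensors.observe();T=Ro.from_rotvec(st["ee_rot"]).as_matrix()
print(st["position"],np.degrees(np.arctan2(T[1,0],T[0,0]))%360, T.T@(C-st["position"]))
```

```text
[ 0.5013432  -0.25861316  0.038     ] 0.03664971474089279
[0.02541105 0.01814017] [205.28805845 206.97634574]
[ 0.5002702  -0.25762573  0.2070191 ] 198.4293540125487 [-0.00069055 -0.00122056  0.16901958]
```

>>> arm_command(deltas=[0,0,0.078,0.001,-0.001,-0.05,91,0,0,0.078,0.001,-0.001,-0.1,91,0,0,0.078,0.001,-0.001,-0.14,91,0,0,0.078,0.001,-0.001,-0.16,91,0,0,0.078,0.001,-0.001,-0.171,91,0,0,0.078,0.001,-0.001,-0.171,91], force=20)

```text
clock: 11.3
position: [0.5008, -0.2588, 0.035]
ee_rot: [0.693, -3.063, -0.002]
force: [-0.4, 0.5, 0.3]
width: 0.99
gripper_force: 0.0
```

>>> arm_command(deltas=[0,0,0,0,0,0,50,0,0,0,0,0,0,40,0,0,0,0,0,0,30,0,0,0,0,0,0,30,0,0,0,0,0,0,30,0,0,0,0,0,0,30,0,0,0,0,0,0,30])

```text
clock: 12.0
position: [0.5011, -0.2594, 0.0358]
ee_rot: [-0.692, 3.064, 0.0]
force: [-0.7, -0.4, 0.2]
width: 0.429
gripper_force: 0.0
```

```bash
cat > st.py <<'E'
from h import *
from scipy.spatial.transform import Rotation as Ro
s=sensors.observe();T=Ro.from_rotvec(s["ee_rot"]).as_matrix()
print(s["clock"],s["position"].round(4),"yaw",np.degrees(np.arctan2(T[1,0],T[0,0]))%360,"tilt",T[:,2].round(3),s["force"].round(1),s["width"]*91.8,s["gripper_force"],s["joints"].round(2))
E
python3 st.py
```

```text
12.0 [ 0.5011 -0.2594  0.0358] yaw 205.46075374735284 tilt [ 0.  0. -1.] [-0.7 -0.4  0.2] 39.35077102607443 0.0 [ 0.75  0.66 -0.52  1.89  0.48  0.72  1.97]
```

>>> arm_command(deltas=[0,0,0,0,0,0,0,0,0,0,0,0,0,0,0,0,0,0,0,0,0,0,0,0,0,0,0,0,0,0,0,0,0,0,0,0,0,0,0,0,0.03,0,0,0,0,0,0,0.08,0,0,0,0,0,0,0.13,0,0,0,0,0,0,0.16,0,0,0,0,0,0,0.16,0,0,0,0,0,0,0.16,0], force=45)

```text
clock: 13.1
position: [0.5009, -0.2596, 0.1956]
ee_rot: [-0.692, 3.064, -0.001]
force: [-0.3, 0.1, -2.2]
width: 0.39
gripper_force: 45.0
```

```bash
python3 st.py; python3 look.py w4 .5011 -.2594 .17 200
```

```text
13.1 [ 0.5009 -0.2596  0.1956] yaw 205.446302240426 tilt [ 0.    -0.001 -1.   ] [-0.3  0.1 -2.2] 35.80308770015958 44.99943347183972 [ 0.84  0.46 -0.63  1.75  0.31  1.03  2.11]
13.1 [ 0.836  0.462 -0.63   1.75   0.312  1.031  2.109] [ 0.50086557 -0.259602    0.19557694] [-6.91901547e-01  3.06443504e+00 -9.42263551e-04] [-0.3  0.1 -2.2] 0.3900118485856163
crop 219 162 scale 4.0 pred 319 237
```

View pics/w4.png

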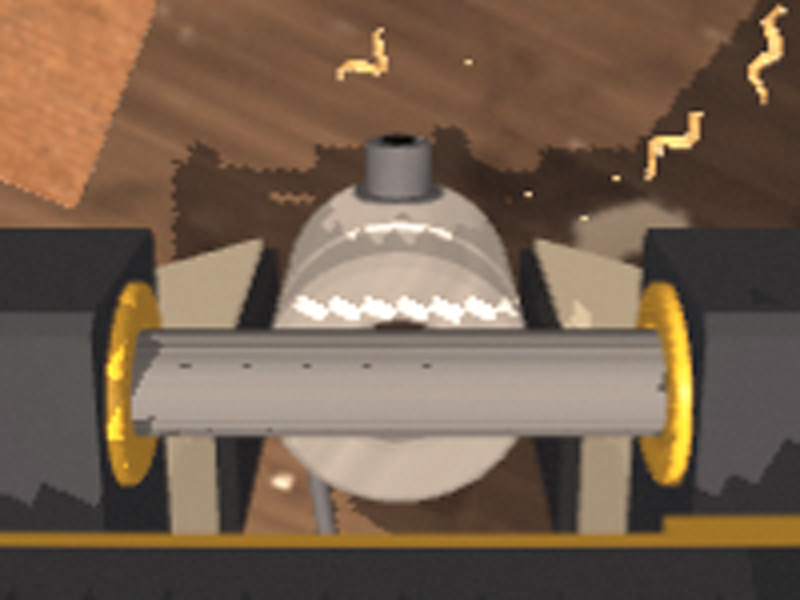

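The collar is held upright, with its screw straight ahead at x≈398 and its axis at x≈401. The near edge of its top circle is at (400,500), which gives the offset of the collar from the TCP.

Run:
```python
from h import *
from scipy.spatial.transform import Rotation as Ro
z=np.load("w4.npz");c=(z["K"],z["D"],z["R"],z["t"])
f=lambda p:np.array(p,float)/4+[219,162]
st=sensors.observe();T=Ro.from_rotvec(st["ee_rot"]).as_matrix();o=st["position"]
for zz in(.1965,.1975,.1985):
    e=ray("w",f([[401,500],[400,252],[398,138]]),[zz,zz,o[2]-.036+.013],c);print(zz,((e-o)@T).round(4))
```

```text
0.1965 [[-0.0192 -0.0007 -0.002 ]
 [ 0.0168 -0.0008 -0.002 ]
 [ 0.0257 -0.0011  0.023 ]]
0.1975 [[-0.0186 -0.0007 -0.003 ]
 [ 0.0171 -0.0008 -0.003 ]
 [ 0.0257 -0.0011  0.023 ]]
0.1985 [[-0.018  -0.0007 -0.004 ]
 [ 0.0175 -0.0008 -0.004 ]
 [ 0.0257 -0.0011  0.023 ]]
```

>>> arm_command(deltas=[0,0,-0.666,-0.035,0.256,0,0,0,0,-0.666,-0.035,0.256,0,0,0,0,-0.666,-0.035,0.256,0,0,0,0,-0.666,-0.035,0.256,0,0,0,0,-0.666,-0.035,0.256,0,0,0,0,-0.666,-0.035,0.256,0,0,0,0,-0.666,-0.035,0.256,0,0,0,0,-0.666,-0.035,0.256,0,0,0,0,-0.666,-0.035,0.256,0,0,0,0,-0.666,-0.035,0.256,0,0,0,0,-0.666,-0.035,0.256,0,0,0,0,-0.666,-0.035,0.256,0,0])

```text
clock: 14.35
position: [0.4661, -0.0038, 0.1956]
ee_rot: [-0.93, -3.0, -0.0]
force: [-0.9, -0.9, -2.6]
width: 0.386
gripper_force: 45.0
```

```bash
python3 st.py
```

```text
14.35 [ 0.4661 -0.0038  0.1956] yaw 145.54317728040633 tilt [-0.  0. -1.] [-0.9 -0.9 -2.6] 35.45213643552381 44.9994646653127 [ 0.32  0.28 -0.51  1.98  0.17  0.92  0.69]
```

>>> arm_command(deltas=[0,0,0,0,0,-0.03,0,0,0,0,0,0,-0.045,0,0,0,0,0,0,-0.049,0,0,0,0,0,0,-0.053,0,0,0,0,0,0,-0.056,0,0,0,0,0,0,-0.056,0])

```text
clock: 14.95
position: [0.4661, -0.0033, 0.1399]
ee_rot: [0.931, 3.001, 0.0]
force: [-1.9, 0.5, -2.4]
width: 0.387
gripper_force: 45.0
```

```bash
python3 st.py
```

```text
14.95 [ 0.4661 -0.0033  0.1399] yaw 145.53491040587477 tilt [ 0.  0. -1.] [-1.9  0.5 -2.4] 35.48413348386064 44.99931187035713 [ 0.28  0.36 -0.49  2.05  0.23  0.79  0.63]
```

>>> arm_command(deltas=[0,0,0,0,0,-0.006,0,0,0,0,0,0,-0.012,0,0,0,0,0,0,-0.02,0,0,0,0,0,0,-0.028,0,0,0,0,0,0,-0.035,0,0,0,0,0,0,-0.039,0,0,0,0,0,0,-0.039,0])

```text
clock: 15.65
position: [0.4654, -0.0031, 0.1]
ee_rot: [-0.93, -2.999, 0.0]
force: [-3.6, 3.6, -4.3]
width: 0.389
gripper_force: 45.0
```

```bash
python3 st.py
```

```text
15.65 [ 0.4654 -0.0031  0.1   ] yaw 145.55488899581482 tilt [-0.002  0.    -1.   ] [-3.6  3.6 -4.3] 35.71783380169906 44.99879920762396 [ 0.26  0.42 -0.46  2.09  0.28  0.7   0.58]
```

>>> arm_command(deltas=[0,0,0,-0.001,0.001,-0.003,0,0,0,0,-0.001,0.001,-0.005,0,0,0,0,-0.001,0.001,-0.007,0,0,0,0,-0.001,0.001,-0.009,0,0,0,0,-0.001,0.001,-0.009,0,0,0,0,-0.001,0.001,-0.009,0])

```text
clock: 16.25
position: [0.4656, -0.0025, 0.0926]
ee_rot: [0.931, 2.999, -0.0]
force: [-5.4, 1.3, 11.0]
width: 0.383
gripper_force: 45.0
```

```bash
python3 st.py
```

```text
16.25 [ 0.4656 -0.0025  0.0926] yaw 145.51458649710372 tilt [ 0.001 -0.001 -1.   ] [-5.4  1.3 11. ] 35.12008021128257 45.00274102707017 [ 0.25  0.43 -0.46  2.1   0.3   0.68  0.56]
```

>>> arm_command(deltas=[0,0,0,0,0,-0.002,0,0,0,0,0,0,-0.003,0,0,0,0,0,0,-0.003,0,0,0,0,0,0,-0.003,0,0,0,0,0,0,-0.003,0,0,0,0,0,0,-0.003,0])

```text
clock: 16.85
position: [0.4659, -0.0026, 0.092]
ee_rot: [0.93, 2.997, -0.002]
force: [-17.8, -0.8, 53.1]
width: 0.388
gripper_force: 45.0
```

```bash
python3 st.py;python3 look.py w5 .466 -.004 .08 200
```

```text
16.85 [ 0.4659 -0.0026  0.092 ] yaw 145.51430903209769 tilt [ 0.003 -0.002 -1.   ] [-17.8  -0.8  53.1] 35.60469088924375 45.01283507189214 [ 0.24  0.43 -0.45  2.1   0.3   0.68  0.56]
16.85 [ 0.244  0.427 -0.454  2.097  0.299  0.676  0.56 ] [ 0.46593901 -0.0026129   0.09198134] [ 9.30202243e-01  2.99706095e+00 -1.91301249e-03] [-17.8  -0.8  53.1] 0.3878506632815223
crop 219 169 scale 4.0 pred 319 244
```

View pics/w5.png

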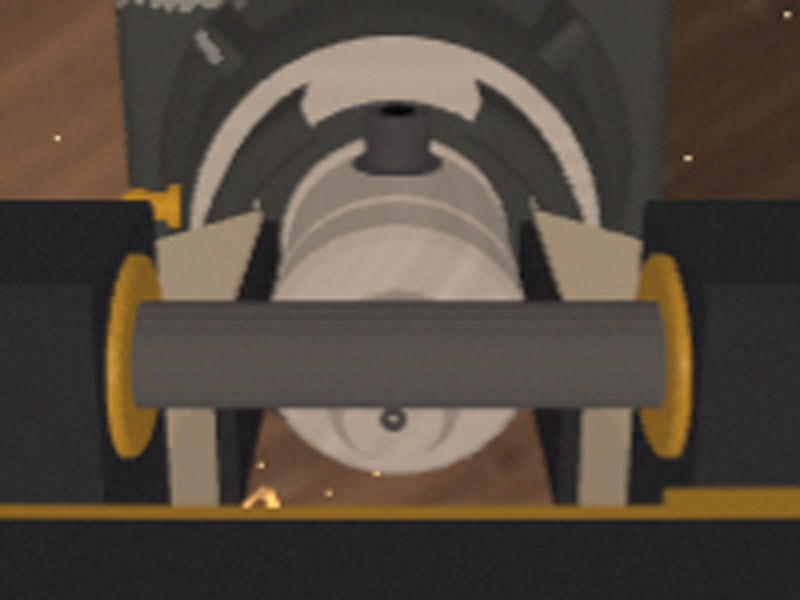

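The collar is bottomed out in the rim, its screw is centred in the notch, and the spindle's end shows in the bore. The push is 53 N, so I'll ease it to about 25 N.

>>> arm_command(deltas=[0,0,0,-0.0005,0,0.002,0,0,0,0,-0.0005,0,0.002,0,0,0,0,-0.0005,0,0.002,0,0,0,0,-0.0005,0,0.002,0,0,0,0,-0.0005,0,0.002,0,0,0,0,-0.0005,0,0.002,0])

```text
clock: 17.5
position: [0.4657, -0.0026, 0.0923]
ee_rot: [0.93, 2.998, -0.0]
force: [-7.1, 0.8, 21.2]
width: 0.391
gripper_force: 45.0
```

```bash
python3 st.py
```

```text
17.5 [ 0.4657 -0.0026  0.0923] yaw 145.51431611053044 tilt [ 0.003 -0.001 -1.   ] [-7.1  0.8 21.2] 35.893197382100865 45.00526805341025 [ 0.25  0.43 -0.45  2.1   0.3   0.68  0.56]
```

```bash
python3 -c "
from cell import arm
print(arm.sign_off())"; python3 st.py
```

```text
the job is handed in; nothing more can be done
None
the job is handed in; nothing more can be done
```

The job is handed in, with no verdict shown: the flat was turned to the notch, and the collar is on the spindle, bottomed out with its screw in the notch, gripped at 45 N and pressed down with about 21 N.

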